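# Turn the specimen wheel to bring the marked dish under the magnifier

### The arm

A 7-joint arm with a two-finger parallel gripper is mounted at the origin on the work surface. World frame = base frame: x ahead of the robot, y to its left, z up, the work surface at z = 0. Lengths are in m, angles in rad, forces in N, time in s.
With the tool pointing down it reaches from about 0.425 to 0.925 m from the base axis. Payload 6.8 kg.
Tool frame: the origin (TCP) lies at the very end of the fingers, on their centre line; the grasp point (between the pads) lies 19 mm behind it; z points along the fingers, x is the direction in which the jaws open and shut, and the axes are right-handed (so a half turn about z gives the same grasp; the last joint's range is limited). The gripper opens to 85 mm and grips with 20 to 120 N. Pads are 22 mm wide; open, the fingers measure 114 mm over their backs; the gripper's body (76 mm by 85 mm) begins 54 mm behind the grasp point. The pads swing forward as they close: fully open they stand 13 mm farther back than shut.
Start: joints at [-1.431, 0.477, 0.022, 1.555, -0.011, 1.109, -0.083], TCP at [0.166, 0.654, 0.231] pointing down, gripper open.
Joint ranges: [-2.96, 2.96], [-0.34, 2.1], [-1.41, 1.46], [0.24, 2.44], [-1.37, 4.51], [0.17, 1.92], [-2.96, 2.96]. Speed limits (rad/s): [2.39, 2.39, 3.14, 3.14, 3.14, 3.14, 3.14].

### API

Orientations are given as a rotation vector (axis times angle).
In Python, from bench import get_obs, imaging, hand_in gives the robot as it stands.
- The arm moves only by the tool send_rows, never from a script. Its argument "motion" is a list of rows, each an object with "dp": the shift along the world's x, y, z in m, a list of three; "rot": the turn, a rotation vector about the world's x, y, z in rad, a list of three; "grip": the finger opening in m, from 0 to 0.0854. In form: [{"dp": [dx, dy, dz], "rot": [ax, ay, az], "grip": grip}, ...]. A call has 1 to 20 rows; each row shifts and turns the pose as measured when the row begins; what a row does not reach is not made up. A row lasts 1/8 s, in which the tool goes at most 62.5 mm and 10.7 degrees, less where a joint would pass 70% of its speed; a pose out of reach is approached as far as the arm can. A call is refused whole if a number of a shift passes 0.0625 or a number of a turn 0.188, either way. A call with a gripper value outside its range is refused whole. The fingers move at their own pace and stop on an object; "grip_force" is the grip in N (left out, the last holds). Time passes only in rows, so rows that do not move let the fingers close. It gives the time, the measured TCP pose, the force and the opening at its end, in the units of the state.
- get_obs(): the state, without advancing time (a new reading comes with each control period).
- imaging.grab_frame(name): name is "side" or "top" or "wrist"; returns a dict with "img" (480x640x3 uint8, red, green, blue), "fx", "fy", "cx", "cy" (pixels), "R" (3x3) and "t" (3): a world point X has camera coordinates R X + t. Camera axes: x right, y down, z forward; pixel columns grow to the right and rows downward; lengths in m; the calibration is good to about 2 mm. A picture is of the moment at which its call begins. There is no depth.
- hand_in(): hands the job in, once; it reports no verdict.
The state is a dict: "clock": time; "joints": joint angles; "qvel": joint speeds; "tau": joint torques, N m; "tcp_pos": TCP position; "orientation": TCP orientation; "contact_force": force on the tool from outside, world axes, zero at the start; "moment": the same for the moment, N m; "grip_width": finger opening in m.
Only numpy, scipy, OpenCV 4.12 (cv2) and the standard library are available. Lean on these libraries where they do the work, as an engineer would, in place of code of your own. Each camera call takes 0.05 s, during which the arm holds its last target. There are 200 camera calls.

### The job

For the next visitors, push the white specimen wheel round by its scalloped edge until the Petri dish with the orange rim stands centred under the magnifier's lens, then leave the wheel at rest there. Only push the wheel: do not touch or lift any dish, leave the clamp knob in the middle alone, do not bump the magnifier, and keep every dish in its seat and the things around the wheel where they are.

Things in the scene. Friction and masses are not known exactly. Their poses are not given: they have to be found in the camera images.
- wheel: White turntable, 300 mm across, flower-shaped: six round lobes, discs of 90 mm diameter centred 105 mm from the axis, every 60 degrees, one on its own +x axis; solid within 84 mm radius. Origin on the axis, at the underside of the plate; the plate's edge spans 30 to 42 mm above the table. z up. It turns freely either way about its z axis; slight drag (0.07 N m), so it stops when no longer pushed.
- notch (a point): Point in one of the six open finger notches between the lobes of the wheel's edge, 130 mm from the axis, 36 mm above the table; the others lie every 60 degrees round. Here 20 mm are free from this point to the round flank of the lobe on either side; the notch is 15 mm wide at 91 mm from the axis and about 105 mm wide at 150 mm. No part of the stand is below it except the outrigger under the lens.
- empty_seat (a point): Centre of the one seat left empty, on the wheel's +x axis, 105 mm from the wheel's axis, 38 mm above the table; it starts roughly below the lens. Each lobe has such a seat, a round recess 66 mm wide and 4 mm deep for one dish; the five others hold a dish each.
- lens (a point): Centre of the magnifier's lens: a level round lens, 90 mm across in a black frame of 103 mm, 165 mm above the table and 105 mm from the wheel's axis, over the side of the wheel away from the robot (towards the visitors). The lens's axis is vertical.
- stage: Fixed stand of wheel and magnifier. Origin on the table, on the wheel's axis; x points to below the lens. Grey round foot of 150 mm under the wheel, a flat outrigger (40 mm wide, 10 mm high) along +x to a steel post (12 mm, 206 mm tall) at 205 mm from the axis, from which the lens is held back over the wheel.
- clamp_knob: Black knurled clamp knob in the middle of the wheel, 39 mm wide, its top 63 mm above the table. Origin on the wheel's axis at the top of the plate. To be left alone.
- dish_orange: The marked dish: round lidded Petri dish, 60 mm across and 16 mm high, clear, with an ORANGE rim on its lid and dark specimens inside; loose in one of the seats of the wheel. Origin at the centre of its underside, 38 mm above the table (its top is 54 mm above the table). Its yaw means nothing.
- dish_blue: Like the marked dish, but with a blue rim on its lid; loose in another seat of the wheel. Origin at the centre of its underside.
- dish_green: Like the marked dish, but with a green rim on its lid; loose in another seat of the wheel. Origin at the centre of its underside.
- dish_white: Like the marked dish, but with a white rim on its lid; loose in another seat of the wheel. Origin at the centre of its underside.
- dish_black: Like the marked dish, but with a black rim on its lid; loose in another seat of the wheel. Origin at the centre of its underside.
- specimen_jar: Bystander: glass jar with a glass stopper and brown specimens, 72 mm wide, 128 mm tall, on the table to the robot's right. Origin at the centre of its underside.
- flask: Bystander: conical glass flask with a red stopper, 80 mm wide, 132 mm tall, on the table to the robot's right. Origin at the centre of its underside.
- loupe: Bystander: hand magnifier with a black handle, 190 mm long, lying in the white tray to the robot's left. Origin at the centre of its lens, underside.
- tweezers: Bystander: steel tweezers, 120 mm long, lying in the white tray to the robot's left. Origin at their middle, underside.
There are look-alikes about, which are no part of the job. What is shaped like the dish_black but brown is not meant.

How it is judged:
By the outcome, as a careful person would: the job done as asked, in the order asked, and still so for the second after the job is handed in, with the robot touching nothing.
It also fails if it takes over 70 s, if anything falls off the work surface, if the arm or the gripper's body presses on something with over 40 N, if the wrist force passes 120 N, or if a joint passes its speed limit or range.

## Working session

There is one attempt and no reset: what is moved stays moved. The work goes in short steps, Python scripts to look and compute and a tool call to move; the robot and the scene stay as the last step left them, time stands still between calls to the robot, and variables do not carry over. Pictures are saved under pics/ and viewed, about 8 in all and at most 12, crops included, and the job is handed in when it is done.

Besides the shell and the picture viewer there is one more tool, called after "Call:" by a JSON object that holds its "api" and its "payload", one argument or row to a line. send_rows: Moves the arm, as the interface text tells. Its arguments: {"type":"object","properties":{"motion":{"type":"array","items":{"type":"object","properties":{"dp":{"type":"array","items":{"type":"number"}},"rot":{"type":"array","items":{"type":"number"}},"grip":{"type":"number"}}}},"grip_force":{"type":"number"}},"required":["motion"]}

```bash
mkdir -p pics; python3 - <<'E'
from bench import get_obs, imaging
import cv2
o=get_obs();print({k:o[k] for k in("clock","tcp_pos","orientation","contact_force","grip_width")})
for n in("top","side"):
    f=imaging.grab_frame(n);cv2.imwrite(f"pics/{n}0.png",f["img"][:,:,::-1])
    print(n,f["fx"],f["cx"],f["cy"],f["R"],f["t"])
E
```

```text
{'clock': 0.0, 'tcp_pos': array([0.16545499, 0.65377889, 0.23030992]), 'orientation': array([ 2.47799555e+00,  1.92903610e+00, -2.15864651e-03]), 'contact_force': array([-0.20774294,  0.41321572,  0.03407512]), 'grip_width': 0.08554188438021913}
top 592.5099843391239 318.69566839108217 249.70296114744963 [[ 0.00312678 -0.99984803 -0.01715045]
 [-0.99692566 -0.00177398 -0.07833314]
 [ 0.07829081  0.01734265 -0.99677971]] [0.07977097 0.54379943 1.90735353]
side 511.934957688246 314.5938634561975 241.7356697322767 [[-0.97457228 -0.22392714 -0.00809333]
 [-0.16840373  0.75579464 -0.63278326]
 [ 0.14781424 -0.61533008 -0.77428667]] [0.54250266 0.10209442 1.28198607]
```

View pics/top0.png

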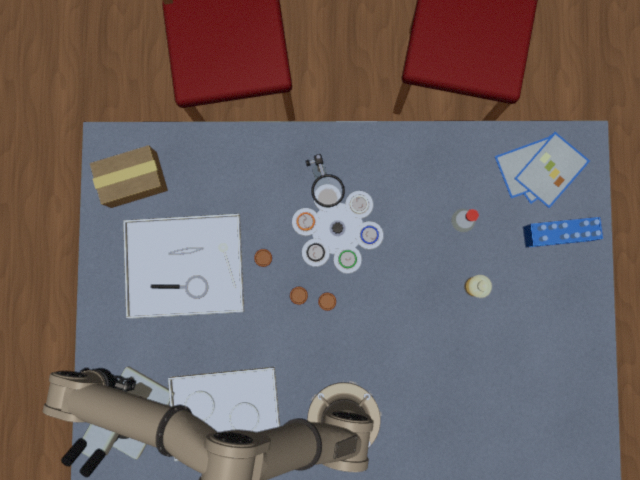

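View pics/side0.png

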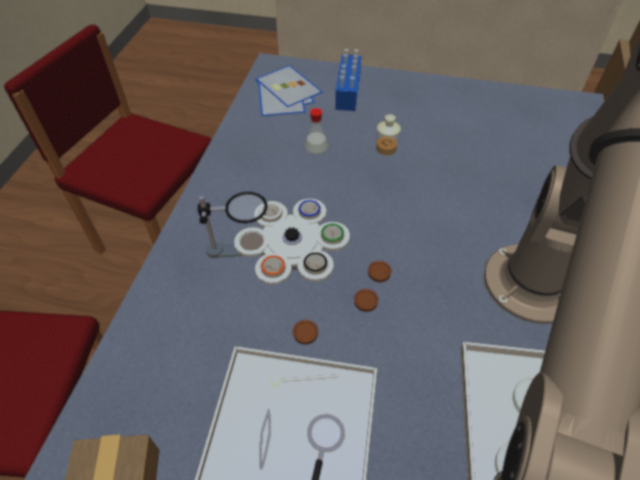

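Top view: the orange dish is at (305,221), the lens at (327,191), the knob at (338,228), and the empty seat is under the lens. The side view agrees, with orange at (273,266) and the lens at (246,207). The wheel therefore needs about 60° clockwise. Next I'll measure.

```bash
cat > h.py <<'E'
import numpy as np, cv2
from bench import get_obs, imaging
def ray(f,u,v):
    d=f["R"].T@np.array([(u-f["cx"])/f["fx"],(v-f["cy"])/f["fy"],1.]); return -f["R"].T@f["t"],d
def onz(f,p,z):
    c,d=ray(f,*p); return c+d*(z-c[2])/d[2]
def tri(a,p,b,q):
    c,d=ray(a,*p);e,g=ray(b,*q); s=np.linalg.lstsq(np.c_[d,-g],e-c,rcond=None)[0]
    P,Q=c+d*s[0],e+g*s[1]; return (P+Q)/2,np.linalg.norm(P-Q)
RNG={"orange":((4,110,120),(16,255,255)),"blue":((108,90,60),(130,255,255)),"green":((45,60,50),(85,255,255)),"dark":((0,0,0),(180,255,60))}
def rim(f,col,near,r=18):
    "centre of the ellipse round the colour blob near a pixel"
    h=cv2.cvtColor(f["img"],cv2.COLOR_RGB2HSV); m=cv2.inRange(h,*RNG[col])
    w=np.zeros_like(m);cv2.circle(w,tuple(int(x) for x in near),r,255,-1)
    pts=cv2.findNonZero(m&w)
    e=cv2.fitEllipse(cv2.convexHull(pts)); return e[0],e[1],len(pts)
E
python3 - <<'E'
from h import *
T=imaging.grab_frame("top");S=imaging.grab_frame("side")
N={"orange":("orange",(305,221),(273,266),16),"blue":("blue",(370,235),(310,209),16),"green":("green",(347,259),(333,234),16),"black":("dark",(315,253),(316,263),15),"lens":("dark",(328,191),(246,207),24),"knob":("dark",(338,228),(292,234),10)}
for k,(c,a,b,r) in N.items():
    p=rim(T,c,a,r);q=rim(S,c,b,r)
    print(k,np.round(p[0],1),np.round(p[1],1),p[2],np.round(q[0],1),np.round(q[1],1),q[2],*[np.round(x,4) for x in tri(T,p[0],S,q[0])], onz(T,p[0],.165 if k=="lens" else .063 if k=="knob" else .054).round(4), onz(S,q[0],.165 if k=="lens" else .063 if k=="knob" else .054).round(4))
a=cv2.resize(T["img"][160:290,260:420],None,fx=5,fy=4.6*5/4.6,interpolation=cv2.INTER_CUBIC)[:600]
cv2.imwrite("pics/c1.png",a[:,:,::-1])
E
```

```text
orange [305.4 221.2] [17.  17.3] 63 [272.5 265.1] [19.3 23.2] 141 [0.6338 0.1238 0.0494] 0.0006 [0.6329 0.1236 0.054 ] [0.6329 0.1271 0.054 ]
blue [369.2 234.5] [17.7 17.9] 86 [309. 208.] [16.1 20.6] 93 [ 0.5905 -0.0812  0.0511] 0.0002 [ 0.5903 -0.081   0.054 ] [ 0.5897 -0.0786  0.054 ]
green [347.3 258.8] [17.6 18.1] 88 [332.1 232.3] [17.9 22.1] 131 [ 0.5123 -0.0112  0.0503] 0.0003 [ 0.5122 -0.0111  0.054 ] [ 0.5116 -0.0082  0.054 ]Traceback (most recent call last):
  File "<stdin>", line 5, in <module>
  File "h.py", line 16, in rim
    e=cv2.fitEllipse(cv2.convexHull(pts)); return e[0],e[1],len(pts)
cv2.error: OpenCV(4.12.0) /io/opencv/modules/imgproc/src/shapedescr.cpp:361: error: (-201:Incorrect size of input array) There should be at least 5 points to fit the ellipse in function 'fitEllipseNoDirect'
```

```bash
sed -i 's/255,60))/255,85))/' h.py
python3 - <<'E'
from h import *
T=imaging.grab_frame("top");S=imaging.grab_frame("side")
a=cv2.resize(T["img"][165:275,270:410],None,fx=5.4,fy=5.4,interpolation=cv2.INTER_CUBIC)
cv2.imwrite("pics/c1.png",a[:,:,::-1])
N={"black":("dark",(315,253),(316,263),14),"lens":("dark",(328,191),(246,207),23),"knob":("dark",(338,228),(292,234),10)}
for k,(c,a,b,r) in N.items():
  z={"lens":.165,"knob":.063}.get(k,.054)
  try:
    p=rim(T,c,a,r);q=rim(S,c,b,r)
    print(k,np.round(p[0],1),np.round(p[1],1),p[2],np.round(q[0],1),np.round(q[1],1),q[2],*[np.round(x,4) for x in tri(T,p[0],S,q[0])],onz(T,p[0],z).round(4),onz(S,q[0],z).round(4))
  except cv2.error: print(k,"few")
E
```

```text
black [315.4 252.1] [16.6 17.4] 51 [315.  262.1] [18.7 22.9] 108 [0.5341 0.0913 0.0483] 0.0004 [0.5335 0.0911 0.054 ] [0.5333 0.0954 0.054 ]
lens [326.9 188.7] [32.2 37. ] 222 [245.7 207.1] [31.7 42.7] 321 [0.7152 0.0536 0.1667] 0.0056 [0.7182 0.0543 0.165 ] [0.713  0.0519 0.165 ]
knob [337.  227.7] [ 9.7 10.1] 82 [291.6 234.3] [12.8 13.5] 144 [0.6119 0.0219 0.0548] 0.0 [0.6109 0.022  0.063 ] [0.6098 0.0285 0.063 ]
```

View pics/c1.png

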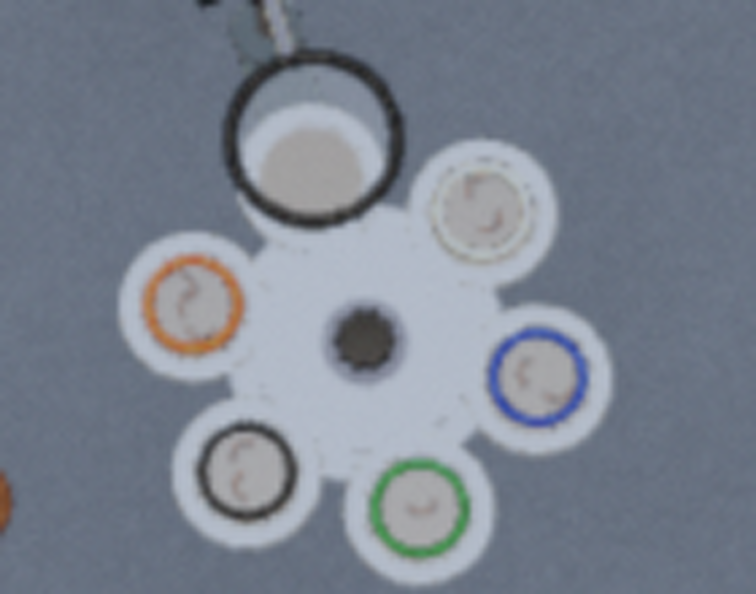

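Lens at about (0.714, 0.052) and axis at (0.612, 0.021), from the orange–blue midpoint. The lens lies at about 16.6° and orange at 78.1°, so the wheel turns about −61.5°. I'll push in the robot-side notch at 228°, against the green lobe, well away from the lens. First I'll move the closed gripper above it.

Call:
{"api": "send_rows", "payload": {
  "motion": [
    {"dp":[0.039,-0.039,0.006],"rot":[0,0,-0.028],"grip":0},
    {"dp":[0.039,-0.039,0.006],"rot":[0,0,-0.028],"grip":0},
    {"dp":[0.039,-0.039,0.006],"rot":[0,0,-0.028],"grip":0},
    {"dp":[0.039,-0.039,0.006],"rot":[0,0,-0.028],"grip":0},
    {"dp":[0.039,-0.039,0.006],"rot":[0,0,-0.028],"grip":0},
    {"dp":[0.039,-0.039,0],"rot":[0,0,-0.028],"grip":0},
    {"dp":[0.017,-0.047,0],"rot":[0,0,-0.028],"grip":0},
    {"dp":[0.017,-0.047,0],"rot":[0,0,-0.028],"grip":0},
    {"dp":[0.017,-0.047,0],"rot":[0,0,-0.028],"grip":0},
    {"dp":[0.017,-0.047,0],"rot":[0,0,-0.028],"grip":0},
    {"dp":[0.017,-0.047,0],"rot":[0,0,-0.028],"grip":0},
    {"dp":[0.017,-0.047,0],"rot":[0,0,-0.028],"grip":0},
    {"dp":[0.017,-0.047,0],"rot":[0,0,-0.028],"grip":0},
    {"dp":[-0.008,-0.045,0],"rot":[0,0,-0.028],"grip":0},
    {"dp":[-0.008,-0.045,0],"rot":[0,0,-0.028],"grip":0},
    {"dp":[-0.008,-0.045,0],"rot":[0,0,-0.028],"grip":0}
  ]
}}

```text
clock: 2.3
tcp_pos: [0.5007, -0.0643, 0.2633]
orientation: [-2.85, -1.32, -0.01]
contact_force: [1.4, -0.3, 0.4]
grip_width: 0.0001
```

Call:
{"api": "send_rows", "payload": {
  "motion": [
    {"dp":[0.019,-0.016,-0.02],"rot":[0,0,-0.03],"grip":0},
    {"dp":[0,0,-0.04],"rot":[0,0,0],"grip":0},
    {"dp":[0,0,-0.04],"rot":[0,0,0],"grip":0},
    {"dp":[0,0,-0.03],"rot":[0,0,0],"grip":0},
    {"dp":[0,0,0],"rot":[0,0,0],"grip":0}
  ]
}}

```text
clock: 2.92
tcp_pos: [0.52, -0.0861, 0.132]
orientation: [2.875, 1.263, 0.018]
contact_force: [-0.1, 0.2, 0.2]
grip_width: -0.0
```

```bash
python3 - <<'E'
from h import *
W=imaging.grab_frame("wrist");T=imaging.grab_frame("top")
o=get_obs();p=o["tcp_pos"];print(p,o["orientation"])
im=W["img"].copy()
def pr(f,X):
    c=f["R"]@np.array(X)+f["t"];return int(f["fx"]*c[0]/c[2]+f["cx"]),int(f["fy"]*c[1]/c[2]+f["cy"])
A=np.array([.6116,.0213])
for a in(198,258,138):
    a=np.radians(a)
    c=A+.105*np.array([np.cos(a),np.sin(a)])
    P=[pr(W,(*(c+.045*np.array([np.cos(t),np.sin(t)])),.042)) for t in np.linspace(0,6.28,40)]
    cv2.polylines(im,[np.array(P)],True,(255,0,255),1)
q=pr(W,(p[0],p[1],.042));print(q);cv2.circle(im,q,4,(255,0,0),-1)
cv2.imwrite("pics/w1.png",im[:,:,::-1])
print(pr(T,(*A,.042)))
E
```

```text
[ 0.52200442 -0.08639722  0.13436864] [2.87314078 1.26230858 0.02455497]
(323, 249)
(337, 228)
```

View pics/w1.png

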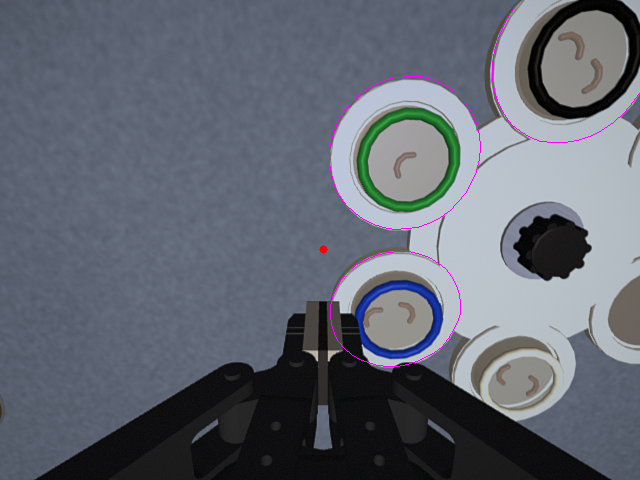

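The wrist view shows the predicted lobe circles (magenta) lying on the green (405,160) and blue (398,305) lobes. The tool's aim point (323,249) sits in the open notch between them. Next I'll descend.

Call:
{"api": "send_rows", "payload": {
  "motion": [
    {"dp":[-0.001,0.005,-0.03],"rot":[0,0,0],"grip":0},
    {"dp":[0,0,-0.03],"rot":[0,0,0],"grip":0},
    {"dp":[0,0,-0.03],"rot":[0,0,0],"grip":0},
    {"dp":[0,0,-0.015],"rot":[0,0,0],"grip":0},
    {"dp":[0,0,-0.002],"rot":[0,0,0],"grip":0}
  ]
}}

```text
clock: 3.65
tcp_pos: [0.5296, -0.0809, 0.0338]
orientation: [2.866, 1.262, 0.051]
contact_force: [-0.5, -0.8, 0.8]
grip_width: 0.0001
```

```bash
python3 - <<'E'
from h import *
o=get_obs();p=o["tcp_pos"];d=p[:2]-[.6116,.0213]
print(p,o["orientation"],o["contact_force"],np.hypot(*d),np.degrees(np.arctan2(d[1],d[0]))%360)
for a in range(230,150,-6): print(a,np.round(.137*np.array([np.cos(np.radians(a)),np.sin(np.radians(a))])+[.6116,.0213],4))
E
```

```text
[ 0.52958948 -0.08091378  0.0337599 ] [2.86636551 1.26188991 0.05141052] [-0.45603547 -0.76760901  0.80509227] 0.13104724616570154 231.25842635298875
230 [ 0.5235 -0.0836]
224 [ 0.5131 -0.0739]
218 [ 0.5036 -0.063 ]
212 [ 0.4954 -0.0513]
206 [ 0.4885 -0.0388]
200 [ 0.4829 -0.0256]
194 [ 0.4787 -0.0118]
188 [0.4759 0.0022]
182 [0.4747 0.0165]
176 [0.4749 0.0309]
170 [0.4767 0.0451]
164 [0.4799 0.0591]
158 [0.4846 0.0726]
152 [0.4906 0.0856]
```

Call:
{"api": "send_rows", "payload": {
  "motion": [
    {"dp":[-0.005,-0.001,-0.006],"rot":[-0.013,0.03,0],"grip":0},
    {"dp":[0,0,-0.003],"rot":[0,0,0],"grip":0}
  ]
}}

```text
clock: 3.9
tcp_pos: [0.5261, -0.082, 0.0264]
orientation: [2.866, 1.262, 0.002]
contact_force: [0.7, -0.0, 0.6]
grip_width: -0.0001
```

Call:
{"api": "send_rows", "payload": {
  "motion": [
    {"dp":[-0.007,0.004,0],"rot":[0,0,-0.05],"grip":0},
    {"dp":[-0.005,0.005,0],"rot":[0,0,-0.05],"grip":0},
    {"dp":[-0.005,0.0055,0],"rot":[0,0,-0.05],"grip":0},
    {"dp":[-0.0047,0.0055,0],"rot":[0,0,-0.05],"grip":0},
    {"dp":[-0.0042,0.006,0],"rot":[0,0,-0.05],"grip":0},
    {"dp":[-0.004,0.006,0],"rot":[0,0,-0.05],"grip":0},
    {"dp":[-0.0035,0.0062,0],"rot":[0,0,-0.05],"grip":0},
    {"dp":[-0.0034,0.0063,0],"rot":[0,0,-0.05],"grip":0}
  ]
}}

```text
clock: 4.9
tcp_pos: [0.492, -0.0381, 0.03]
orientation: [3.059, 0.645, 0.009]
contact_force: [-0.2, -0.9, -1.1]
grip_width: -0.0001
```

```bash
cat > m.py <<'E'
from h import *
A=np.array([.6116,.0213])
def ang(p): d=p[:2]-A; return np.degrees(np.arctan2(d[1],d[0]))%360,np.hypot(*d)
T=imaging.grab_frame("top");o=get_obs();p=o["tcp_pos"]
print("clock",o["clock"],"tool",p.round(4),np.round(ang(p),3),"rv",np.round(o["orientation"],3),"F",np.round(o["contact_force"],1))
h=cv2.cvtColor(T["img"],cv2.COLOR_RGB2HSV)
w=np.zeros(h.shape[:2],np.uint8);cv2.circle(w,(337,228),52,255,-1)
for c in("orange","blue","green"):
    m=cv2.inRange(h,*RNG[c])&w;pts=cv2.findNonZero(m)
    if pts is None or len(pts)<25: print(c,"hidden",0 if pts is None else len(pts));continue
    e=cv2.fitEllipse(cv2.convexHull(pts));X=onz(T,e[0],.052);print(c,len(pts),np.round(e[1],1),X.round(4),np.round(ang(X),3))
E
python3 m.py
```

```text
clock 4.95 tool [ 0.4915 -0.037   0.0299] [2.05884e+02 1.34000e-01] rv [3.06  0.644 0.008] F [-0.2  1.4 -0.2]
orange 73 [17.2 17.4] [0.6614 0.1134 0.052 ] [61.573  0.105]
blue 48 [16.2 18. ] [ 0.5653 -0.0713  0.052 ] [2.43419e+02 1.04000e-01]
green 50 [15.8 17.9] [0.5082 0.0213 0.052 ] [1.80018e+02 1.03000e-01]
```

Call:
{"api": "send_rows", "payload": {
  "motion": [
    {"dp":[-0.003,0.0065,-0.001],"rot":[0,0,-0.05],"grip":0},
    {"dp":[-0.0027,0.0066,-0.001],"rot":[0,0,-0.05],"grip":0},
    {"dp":[-0.0023,0.0067,-0.001],"rot":[0,0,-0.05],"grip":0},
    {"dp":[-0.0019,0.0068,-0.001],"rot":[0,0,-0.05],"grip":0},
    {"dp":[-0.0015,0.0069,-0.001],"rot":[0,0,-0.05],"grip":0},
    {"dp":[-0.0012,0.007,-0.001],"rot":[0,0,-0.05],"grip":0},
    {"dp":[-0.0008,0.007,-0.001],"rot":[0,0,-0.05],"grip":0},
    {"dp":[-0.0004,0.007,-0.0005],"rot":[0,0,-0.05],"grip":0},
    {"dp":[0,0.007,-0.0005],"rot":[0,0,-0.05],"grip":0}
  ]
}}

```text
clock: 6.08
tcp_pos: [0.4806, 0.024, 0.0254]
orientation: [3.123, -0.069, 0.012]
contact_force: [-0.6, 0.4, 0.6]
grip_width: 0.0
```

```bash
python3 m.py
```

```text
clock 6.125 tool [0.4807 0.0252 0.0252] [1.78277e+02 1.31000e-01] rv [ 3.124 -0.07   0.012] F [0.  1.1 0.7]
orange 32 [15.8 16.5] [0.6968 0.0807 0.052 ] [34.873  0.104]
blue 58 [16.8 18. ] [ 0.5259 -0.0377  0.052 ] [2.14521e+02 1.04000e-01]
green 34 [10.1 14.8] [0.5236 0.0794 0.052 ] [1.46539e+02 1.05000e-01]
```

Call:
{"api": "send_rows", "payload": {
  "motion": [
    {"dp":[0,0.007,0],"rot":[0,0,-0.045],"grip":0},
    {"dp":[0.0005,0.0069,0],"rot":[0,0,-0.045],"grip":0},
    {"dp":[0.0008,0.0068,0],"rot":[0,0,-0.045],"grip":0},
    {"dp":[0.0012,0.004,0],"rot":[0,0,-0.03],"grip":0},
    {"dp":[0.0005,0.002,0],"rot":[0,0,0],"grip":0}
  ]
}}

```text
clock: 6.75
tcp_pos: [0.4847, 0.0517, 0.0263]
orientation: [3.107, -0.325, 0.012]
contact_force: [-0.9, -0.8, -0.2]
grip_width: -0.0002
```

```bash
python3 m.py; python3 - <<'E'
from h import *
S=imaging.grab_frame("side");T=imaging.grab_frame("top")
a=cv2.resize(S["img"][190:260,200:300],None,fx=8,fy=8,interpolation=cv2.INTER_CUBIC)
cv2.imwrite("pics/s2.png",a[:,:,::-1])
# lens ring centre by Hough on top view
g=cv2.cvtColor(T["img"],cv2.COLOR_RGB2GRAY)[165:215,300:355]
g=cv2.resize(g,None,fx=6,fy=6,interpolation=cv2.INTER_CUBIC)
c=cv2.HoughCircles(g,cv2.HOUGH_GRADIENT_ALT,1.5,20,param1=200,param2=.6,minRadius=75,maxRadius=115)
for x,y,r in ([] if c is None else c[0]):
    p=((x+.5)/6-.5+300,(y+.5)/6-.5+165); print("lens",np.round(p,2),r/6,onz(T,p,.165).round(4))
E
```

```text
clock 6.8 tool [0.4848 0.0519 0.0263] [1.66429e+02 1.30000e-01] rv [ 3.107 -0.325  0.012] F [ 0.4  0.1 -0.3]
orange hidden 1
blue 55 [17.1 17.8] [ 0.5143 -0.0172  0.052 ] [2.01573e+02 1.05000e-01]
green hidden 19
lens [327.83 190.83] 16.77771 [0.7118 0.0514 0.165 ]
lens [327.83 190.83] 13.961419 [0.7118 0.0514 0.165 ]
```

View pics/s2.png

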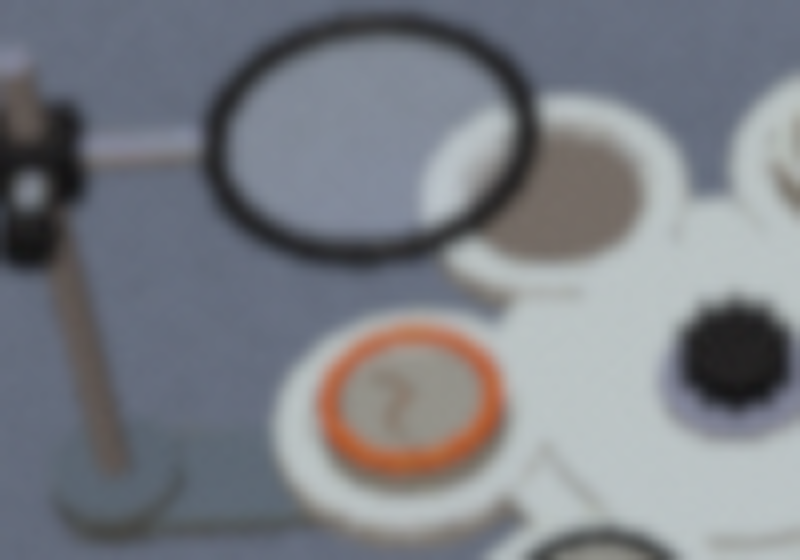

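```bash
python3 - <<'E'
from h import *
S=imaging.grab_frame("side");T=imaging.grab_frame("top")
A=np.array([.6116,.0213])
f=lambda X:(X.round(4),np.degrees(np.arctan2(*(X[:2]-A)[::-1])).round(2),np.hypot(*(X[:2]-A)).round(4))
print("lens tri",f(tri(T,(327.83,190.83),S,(246.1,206.9))[0]))
print("foot side",f(onz(S,(214,248.3),.01)))
q=rim(S,"orange",(251,239),18);print("orange side",q,f(onz(S,q[0],.052)),f(onz(S,q[0],.050)))
b=rim(S,"blue",(300,200),60);print(b)
a=cv2.resize(T["img"][145:215,290:370],None,fx=8,fy=8,interpolation=cv2.INTER_CUBIC)
cv2.imwrite("pics/t2.png",a[:,:,::-1])
E
```

```text
lens tri (array([0.7118, 0.0515, 0.1653]), np.float64(16.75), np.float64(0.1047))
foot side (array([0.8105, 0.0767, 0.01  ]), np.float64(15.57), np.float64(0.2065))
orange side ((250.98045349121094, 239.87588500976562), (17.557737350463867, 22.187349319458008), 119) (array([0.7094, 0.0602, 0.052 ]), np.float64(21.71), np.float64(0.1052)) (array([0.7101, 0.0587, 0.05  ]), np.float64(20.79), np.float64(0.1053))Traceback (most recent call last):
  File "<stdin>", line 8, in <module>
  File "h.py", line 16, in rim
    e=cv2.fitEllipse(cv2.convexHull(pts)); return e[0],e[1],len(pts)
                     ~~~~~~~~~~~~~~^^^^^
cv2.error: OpenCV(4.12.0) /io/opencv/modules/imgproc/src/convhull.cpp:143: error: (-215:Assertion failed) total >= 0 && (depth == CV_32F || depth == CV_32S) in function 'convexHull'
```

Call:
{"api": "send_rows", "payload": {
  "motion": [
    {"dp":[0.001,0.0038,0],"rot":[0,0,-0.03],"grip":0},
    {"dp":[0.001,0.003,0],"rot":[0,0,-0.02],"grip":0},
    {"dp":[0.0004,0.0014,0],"rot":[0,0,-0.01],"grip":0},
    {"dp":[0,0,0],"rot":[0,0,0],"grip":0}
  ]
}}

```text
clock: 7.5
tcp_pos: [0.4874, 0.0598, 0.0264]
orientation: [3.094, -0.426, 0.011]
contact_force: [0.5, 0.7, 0.2]
grip_width: 0.0001
```

```bash
cat >> m.py <<'E'
S=imaging.grab_frame("side");q=rim(S,"orange",(250,236),22);print("side orange",np.round(q[0],1),q[2],np.round(ang(onz(S,q[0],.051)),3))
E
python3 m.py
```

```text
clock 7.55 tool [0.4873 0.0598 0.0264] [1.62798e+02 1.30000e-01] rv [ 3.094 -0.426  0.011] F [ 0.1 -0.6 -0.7]
orange hidden 1
blue 57 [16.5 18. ] [ 0.5121 -0.0105  0.052 ] [1.97737e+02 1.04000e-01]
green hidden 1
side orange [250.9 237.9] 117 [17.703  0.105]
```

Call:
{"api": "send_rows", "payload": {
  "motion": [
    {"dp":[0.0004,0.0013,0],"rot":[0,0,-0.01],"grip":0},
    {"dp":[0.0003,0.001,0],"rot":[0,0,-0.01],"grip":0},
    {"dp":[0,0,0],"rot":[0,0,0],"grip":0}
  ]
}}

```text
clock: 7.98
tcp_pos: [0.488, 0.0619, 0.0264]
orientation: [3.089, -0.46, 0.011]
contact_force: [-1.0, -0.4, 0.5]
grip_width: -0.0001
```

```bash
python3 m.py
```

```text
clock 8.025 tool [0.488  0.0619 0.0264] [1.61808e+02 1.30000e-01] rv [ 3.09  -0.46   0.011] F [ 0.1  0.4 -0.1]
orange hidden 0
blue 61 [17. 18.] [ 0.5114 -0.009   0.052 ] [1.96815e+02 1.05000e-01]
green hidden 0
side orange [250.8 237.4] 116 [16.789  0.105]
```

Both views now put orange at 16.8°, with the lens at 16.75°. I'll back off and withdraw.

Call:
{"api": "send_rows", "payload": {
  "motion": [
    {"dp":[-0.002,-0.003,0],"rot":[0,0,0],"grip":0},
    {"dp":[-0.008,0.002,0],"rot":[0,0,0],"grip":0},
    {"dp":[-0.005,0.001,0.01],"rot":[0,0,0],"grip":0},
    {"dp":[0,0,0.04],"rot":[0,0,0],"grip":0},
    {"dp":[0,0,0.05],"rot":[0,0,0],"grip":0},
    {"dp":[0,0,0.06],"rot":[0,0,0],"grip":0},
    {"dp":[-0.01,0.05,0.04],"rot":[0,0,0],"grip":0},
    {"dp":[-0.02,0.06,0.02],"rot":[0,0,0],"grip":0},
    {"dp":[-0.02,0.06,0],"rot":[0,0,0],"grip":0},
    {"dp":[-0.02,0.06,0],"rot":[0,0,0],"grip":0},
    {"dp":[-0.02,0.06,0],"rot":[0,0,0],"grip":0},
    {"dp":[-0.02,0.06,0],"rot":[0,0,0],"grip":0},
    {"dp":[0,0,0],"rot":[0,0,0],"grip":0}
  ]
}}

```text
clock: 9.7
tcp_pos: [0.3553, 0.4074, 0.2546]
orientation: [3.099, -0.468, 0.001]
contact_force: [1.0, -0.1, 0.1]
grip_width: 0.0003
```

```bash
python3 m.py;  python3 - <<'E'
from h import *
T=imaging.grab_frame("top")
N={"black":("dark",(317,236),15)}
a=cv2.resize(T["img"][160:280,265:415],None,fx=5,fy=5,interpolation=cv2.INTER_CUBIC)
cv2.imwrite("pics/t3.png",a[:,:,::-1])
E
```

```text
clock 9.75 tool [0.3568 0.4045 0.2547] [123.619   0.46 ] rv [ 3.097e+00 -4.750e-01  1.000e-03] F [ 1.7 -0.4  0. ]
orange hidden 0
blue 83 [17.7 18. ] [ 0.5114 -0.008   0.052 ] [1.96324e+02 1.04000e-01]
green 90 [17.9 17.9] [0.5365 0.0941 0.052 ] [1.359e+02 1.050e-01]
side orange [250.9 237.4] 115 [16.725  0.105]
```

View pics/t3.png

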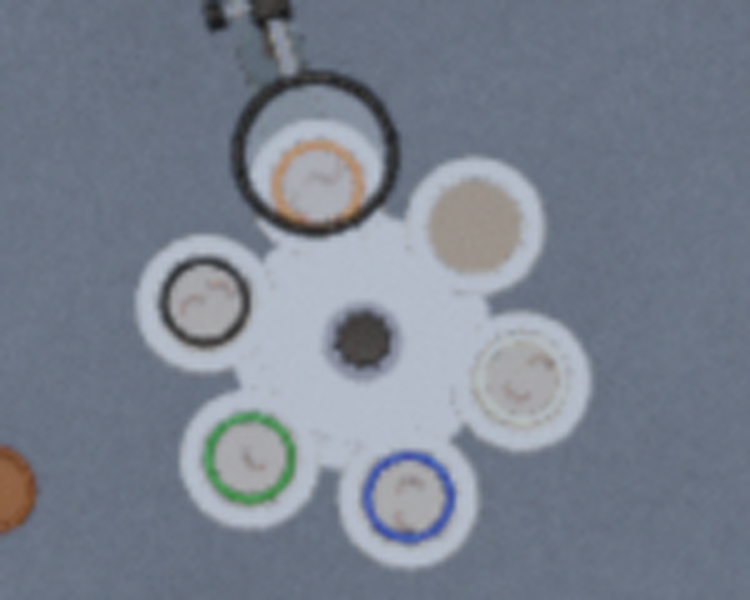

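The final top view shows the orange dish at (318,184) in the crop, under the lens at (316,152); the vertical offset is parallax. All dishes are seated and the wheel is at rest. I estimate the dish is within about 1–1.5 mm of the lens axis, so I'm handing in.

```bash
python3 -c "
from bench import hand_in
print(hand_in())"
```

```text
the job is handed in; nothing more can be done
None
```

I turned the wheel about 61.5° clockwise by pushing the green lobe's edge with the closed gripper on the robot's side. The orange dish now stands under the lens. I then backed the gripper off, lifted it clear and handed in at about 9.8 s.

- **Centring:** after withdrawing, the side camera put the orange dish at 16.7° and the lens at 16.75°. From above, the orange dish is hidden from the colour search. Judged from the blue and green dishes, it comes out at 15.9–16.3°. The two views disagree by under 1°, which puts the dish about 1–1.5 mm at most from the lens axis.
- **Lens position check:** a rough by-eye reading of the magnifier's foot gave 15.6° rather than 16.75°, so it does not quite agree. I aimed near the triangulated lens value.
- **Rest of the scene:** the last picture shows all five dishes in their seats and the magnifier unmoved. I did not re-check the jar, flask, tray or loupe in a final picture, but the arm never went near them at low height. Reported forces at the end of each move stayed at about 2 N or less.

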